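Rack the large porcelain plate

TASK

Two perforated white porcelain plates lean on sloping wire stands on the laboratory bench. Take the larger plate off its stand and stand it upright in the middle gap of the dark steel wire rack, resting on the rack's rails between the tines; set it down rather than dropping it, let go, and leave the small plate on its own stand.

Things in the scene. Friction and masses are not known exactly. Their poses are not given: they have to be found in the camera images.
- plate_center (a point): Centre of the large plate: loose white porcelain disc, 130 mm diameter, 12 mm thick, 0.33 kg; dark holes on its faces are only drawn. z: the disc's axis. At first it leans 25 degrees from upright on a wire stand, top roughly towards the robot, centre 88 mm above the bench. Two back wires 72 mm apart end 12 mm above its centre (along the plate); above them the rim is free on both faces.
- gap (a point): Middle of the middle gap of the fixed wire rack (on a grey tray), level with its two rails' tops, 20 mm above the bench. x: across the gaps, along a standing plate's axis; y: along the gap; z up. Rails at y = +-36 mm; each has 6 mm tines at x = +-17 and +-51 mm, reaching 80 mm above this point: 3 empty gaps, 28 mm clear. The large plate fully home dips between the rails, its centre 55 mm above this point.
- small_plate_center (a point): Centre of the small plate, a bystander: same white porcelain, 90 mm diameter, 10 mm thick, z its axis, leaning in the same way on a smaller wire stand, centre 70 mm above the bench. It stays there.
Not all that is in view belongs to the job. Leave any red look-alike of the part that bears gap alone.

How it is judged:
By the outcome, as a careful person would: the job done as asked, in the order asked, and still so for the second after the job is handed in, with the robot touching nothing.
It also fails if it takes over 48 s, if anything falls off the work surface, if the arm or the gripper's body presses on something with over 40 N, if the wrist force passes 120 N, or if a joint passes its speed limit or range.

ROBOT

A 7-joint arm with a two-finger parallel gripper is mounted at the origin on the work surface. World frame = base frame: x ahead of the robot, y to its left, z up, the work surface at z = 0. Lengths are in m, angles in rad, forces in N, time in s.
With the tool pointing down it reaches from about 0.35 to 0.9 m from the base axis. Payload 8.1 kg.
Tool frame: the origin (TCP) lies on the mounting face of the last link; the fingertips stand ahead of it and the grasp point (between the pads) lies 159 mm ahead of it (env.tip_reach is the z of the fingertips in the tool frame, in m); z points along the fingers, y is the line along which they close (so a half turn about z gives the same grasp; the last joint's range is limited). The gripper opens to 92 mm and grips with 3 to 60 N. Pads are 19 mm wide; open, the fingers measure 130 mm over their backs; the gripper's body (75 mm by 190 mm) begins 47 mm behind the grasp point.
Start: joints at [1.145, 0.434, 0.025, 1.573, -0.012, 1.134, -0.075], TCP at [0.198, -0.593, 0.405] pointing down, gripper open.
Joint ranges: [-2.62, 2.62], [-0.44, 2.09], [-1.27, 1.32], [0.08, 2.57], [-1.32, 4.46], [0.12, 2], [-2.74, 2.74]. Speed limits (rad/s): [2.22, 2.22, 3.01, 3.01, 3.14, 3.14, 3.14].

INTERFACE

Orientations are given as [roll, pitch, yaw] about the fixed x, y, z axes, in that order (R = Rz(yaw) Ry(pitch) Rx(roll)).
In Python, from station import env, planner, get_image, finish_job gives the robot as it stands. Calls block until the motion is done:
- env.reach(position, orientation): joint-space move of the TCP to a pose.
- env.move_straight(position, orientation=None, speed=0.15, threshold=None): straight line of the TCP; orientation=None keeps the orientation; speed is the mean speed in m/s. With threshold (N) it stops when the force on the tool has changed by that much, and returns True; else False.
- env.set_joints(angles): joint-space move.
- env.move_gripper(opening, strength=None): opening from 0.0 (shut) to 1.0 (fully open); strength is the grip in N (None keeps the last); returns when the fingers have stopped.
- env.wait(seconds).
- planner.inverse_kinematics(position, orientation): joint angles nearest the present ones, or None.
- get_image(name): name is "scene" or "top"; returns a dict with "image" (420x560x3 uint8, red, green, blue), "z_map" (420x560 float32, m along the optical axis (not along the pixel's ray), 0 where there is no reading), "vertical_fov" (degrees; the focal length in pixels is half the picture's height over the tangent of half this angle, whatever the lens; pixels are square), "cx", "cy" (the principal point, pixels), "R" (3x3) and "t" (3): a world point X has camera coordinates R X + t. Camera axes: x right, y down, z forward; pixel columns grow to the right and rows downward; lengths in m; the calibration is good to about 2 mm. A picture is of the moment at which its call begins.
A pose or a line that the arm cannot do raises env.MotionError and nothing moves.
- finish_job(): hands the job in; it is judged then, once.
Readings, each from a call of its own:
- env.current_time(): time.
- env.current_q(): joint angles.
- env.current_joint_velocities(): joint speeds.
- env.current_effort(): joint torques, N m.
- env.current_tcp_pos(): TCP position.
- env.current_tcp_rot(): TCP orientation.
- env.current_ft_force(): force on the tool from outside, world axes, zero at the start.
- env.current_torque(): the same for the moment, N m.
- env.current_opening(): opening from 0.0 (shut) to 1.0 (fully open).
- env.current_gripper_force(): force on a finger pad.
Only numpy, scipy, OpenCV 4.12 (cv2) and the standard library are available. Lean on these libraries where they do the work, as an engineer would, in place of code of your own. Each camera call takes 0.05 s, during which the arm holds its last target. There are 200 camera calls.

## Working session

There is one attempt and no reset: what is moved stays moved. The work goes in short steps, each a Python script; the robot and the scene stay as the last script left them, time stands still between calls to the robot, and variables do not carry over. Pictures are saved under pics/ and viewed, at most 10 in all, crops included, and the job is handed in when it is done.

```bash
ls; mkdir -p pics; cat > h.py <<'E'
import numpy as np, cv2
from station import env, planner, get_image, finish_job
def cloud(d):
    z=d["z_map"]; h,w=z.shape; f=h/2/np.tan(np.radians(d["vertical_fov"])/2)
    u,v=np.meshgrid(np.arange(w),np.arange(h))
    c=np.stack([(u-d["cx"])/f*z,(v-d["cy"])/f*z,z],-1)
    return (c-d["t"])@d["R"]   # R^T (c-t)
def save(d,n,crop=None,s=1):
    im=d["image"][:,:,::-1]
    if crop: a,b,c,e=crop; im=im[b:e,a:c]
    cv2.imwrite("pics/"+n,cv2.resize(im,None,fx=s,fy=s,interpolation=cv2.INTER_CUBIC))
E
python3 - <<'E'
from h import *
a=get_image("scene");b=get_image("top")
np.save("a.npy",a,allow_pickle=True);np.save("b.npy",b,allow_pickle=True)
save(a,"s0.png",s=1.4);save(b,"t0.png",s=1.4)
for d in(a,b): print(d["vertical_fov"],d["cx"],d["cy"],-d["R"].T@d["t"],d["R"][2],(d["z_map"]>0).mean())
E
```

```text
pics
46.38288693325668 277.34483430198776 203.47057642546872 [ 1.28752106 -0.27170985  1.01991086] [-0.65742071  0.16011592 -0.73631577] 0.9962287414965987
57.956343881116624 278.8309460689869 214.21914282863793 [ 0.41084161 -0.04619369  1.07733521] [ 0.04760488 -0.03422614 -0.99827969] 0.9958035714285715
```

View pics/s0.png

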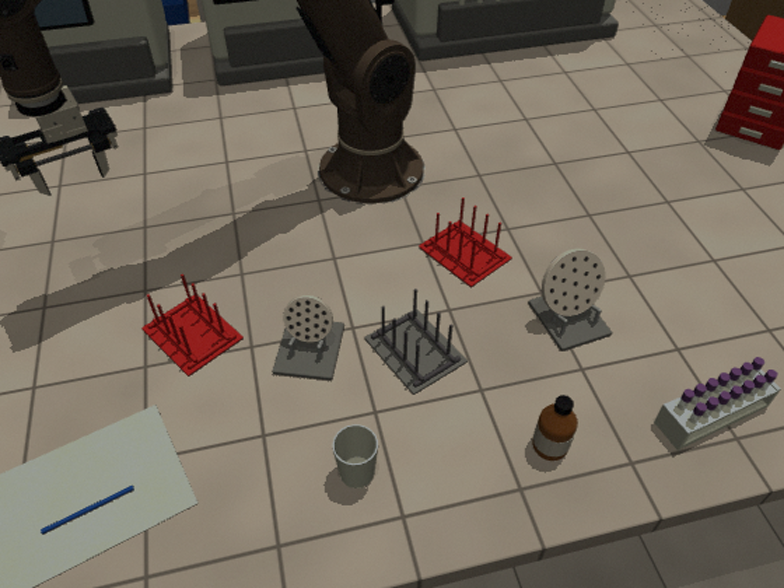

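View pics/t0.png

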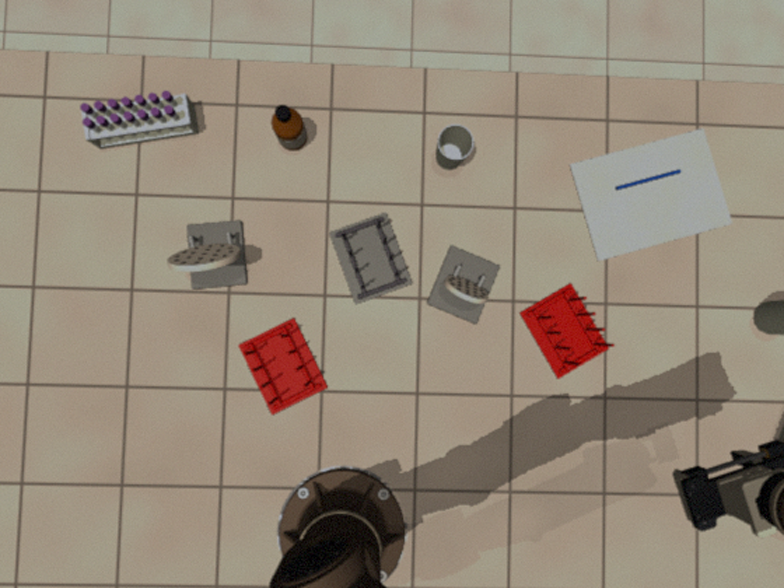

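The scene view shows the large plate at about (573,283)/1.4 px, with its holed face up and away from the robot. The dark rack is at about (414,345)/1.4. In the top view the plate is at (205,256)/1.4 and the rack at (371,258)/1.4. The two red racks are decoys. Next I'll get geometry from the depth maps and enlarged crops.

```bash
cat > m.py <<'E'
from h import *
a=np.load("a.npy",allow_pickle=True).item();b=np.load("b.npy",allow_pickle=True).item()
def plate(d,box):
    x0,y0,x1,y1=[int(v/1.4) for v in box]
    P=cloud(d)[y0:y1,x0:x1].reshape(-1,3); P=P[(P[:,2]>.045)&(P[:,2]<.16)]
    return P
for nm,d,box in(("scene",a,(535,245,612,325)),("top",b,(160,235,250,275)),("scene small",a,(278,290,340,345)),("top small",b,(440,262,495,308))):
    P=plate(d,box)
    # RANSAC plane for the face
    rng=np.random.default_rng(0);best=None
    for _ in range(400):
        q=P[rng.choice(len(P),3,False)];n=np.cross(q[1]-q[0],q[2]-q[0]);l=np.linalg.norm(n)
        if l<1e-5: continue
        m=abs((P-q[0])@(n/l))<.002
        if best is None or m.sum()>best.sum(): best=m
    Q=P[best];c=Q.mean(0);n=np.linalg.svd(Q-c)[2][2];n*=np.sign(n[2])
    h=np.cross([0,0,1],n);h/=np.linalg.norm(h);up=np.cross(n,h)
    A=(Q-c)@np.c_[h,up]
    ctr,r=cv2.minEnclosingCircle(A.astype(np.float32))
    print(nm,len(P),len(Q),"n",n.round(3),"tilt",np.degrees(np.arcsin(n[2])).round(1),"face c",(c+ctr[0]*h+ctr[1]*up).round(4),"r",round(r,4))
save(a,"rs.png",(255,200,340,285),7);save(b,"rt.png",(225,145,305,220),7)
E
python3 m.py
```

```text
scene 1612 1004 n [0.901 0.111 0.419] tilt 24.8 face c [0.5333 0.2651 0.0918] r 0.0652
top 781 580 n [0.894 0.11  0.434] tilt 25.7 face c [0.5324 0.2685 0.0928] r 0.0657
scene small 842 509 n [ 0.849 -0.322  0.419] tilt 24.8 face c [ 0.4881 -0.2261  0.0729] r 0.045
top small 368 278 n [ 0.838 -0.323  0.44 ] tilt 26.1 face c [ 0.486  -0.2255  0.0744] r 0.0466
```

View pics/rs.png

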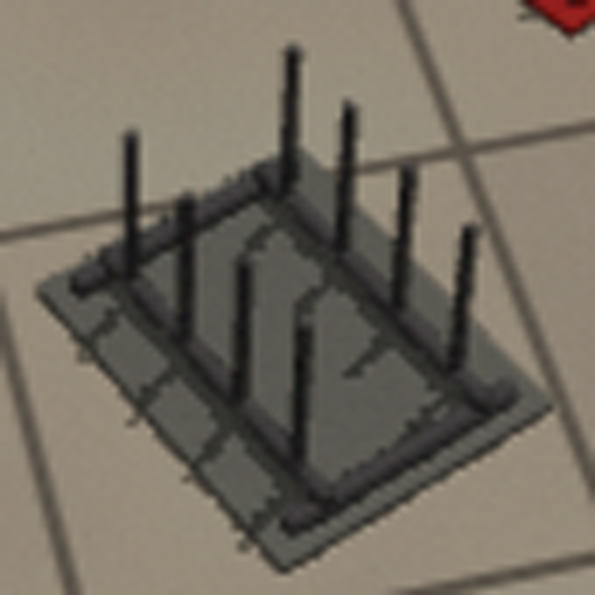

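View pics/rt.png

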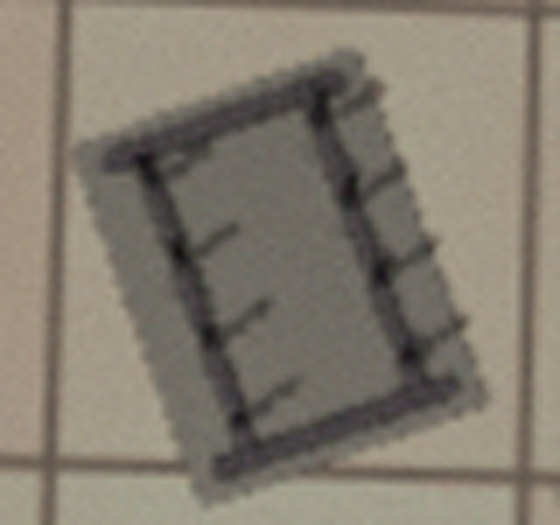

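```bash
cat > r.py <<'E'
from h import *
from scipy.optimize import least_squares
a=np.load("a.npy",allow_pickle=True).item();b=np.load("b.npy",allow_pickle=True).item()
def proj(d,X):
    f=210/np.tan(np.radians(d["vertical_fov"])/2);c=X@d["R"].T+d["t"]
    return np.c_[d["cx"]+f*c[:,0]/c[:,2],d["cy"]+f*c[:,1]/c[:,2]]
px=lambda L,o:(np.array(L)+.5)/7-.5+o
ST=px([(131,133),(186,198),(244,260),(304,318),(292,48),(349,103),(408,166),(469,228)],(255,200))
SB=px([(131,270),(183,340),(238,400),(298,462),(286,188),(341,248),(398,308),(456,368)],(255,200))
TM=px([(148,165),(180,252),(210,338),(245,425),(320,95),(350,188),(382,272),(412,358)],(225,145))
xs=np.array([-51,-17,17,51,-51,-17,17,51])/1e3
def model(p,sg,h):
    c,s=np.cos(p[3]),np.sin(p[3])
    return np.c_[p[0]+c*xs-s*sg,p[1]+s*xs+c*sg,np.full(8,p[2]+h)]
# scene left rail->right rail is +y ; tine 0 is near robot (-x). top view: tine 0 (upper) is far from robot
sgS=np.array([-1]*4+[1]*4)*.036
sgT=-sgS
def res(p,which=7):
    r=[]
    if which&1: r+=[proj(a,model(p,sgS,.08))-ST,proj(a,model(p,sgS,0))-SB]
    if which&2:
        X=model(p,sgT,.04); X[:,:2]=2*np.array(p[:2])-(2*np.array(p[:2])-X[:,:2])  # same
        r+=[proj(b,model(p,sgT,.04))-np.r_[TM[:4][::-1],TM[4:][::-1]]]
    return np.concatenate(r).ravel()
for w in(1,2,3):
  for y0 in (-.3,.3):
    s=least_squares(res,[.52,0,.02,y0],kwargs=dict(which=w)) if w!=2 else least_squares(lambda q:res([q[0],q[1],.02,q[2]],2),[.52,0,y0])
    print(w,s.x.round(4),"rms px",np.sqrt((s.fun**2).mean()).round(2))
# depth check of the rails and tray
P=cloud(b)[145:220,225:305].reshape(-1,3);im=b["image"][145:220,225:305].reshape(-1,3).mean(1)
m=(im<70)&(P[:,2]>.01)&(P[:,2]<.03);print("rails depth",m.sum(),np.median(P[m],0).round(4),P[m].mean(0).round(4))
E
python3 r.py
```

```text
1 [ 0.5515 -0.0428  0.0241  0.3778] rms px 0.29
1 [ 0.5515 -0.0428  0.0241  0.3778] rms px 0.29
2 [ 0.5454 -0.0407  0.3889] rms px 0.62
2 [ 0.5454 -0.0407  0.3889] rms px 0.62
3 [ 0.5458 -0.0409  0.0169  0.3818] rms px 0.45
3 [ 0.5458 -0.0409  0.0169  0.3818] rms px 0.45
rails depth 251 [ 0.5467 -0.0422  0.0159] [ 0.5471 -0.0416  0.0163]
```

```bash
cat > p.py <<'E'
from h import *
from scipy.spatial.transform import Rotation as Ro
n=np.array([.898,.1105,.4258]);n/=np.linalg.norm(n)
hh=np.cross([0,0,1],n);hh/=np.linalg.norm(hh);up=np.cross(n,hh)
C=np.array([.533,.267,.0921])-.006*n
G=np.array([.547,-.0415,.02]);YAW=.381
def ori(y,z): 
    return Ro.from_matrix(np.c_[np.cross(y,z),y,z])
def tcp(grasp,R): return grasp-.159*R.as_matrix()[:,2]
rpy=lambda R:list(R.as_euler("xyz"))
D=.048
g=np.array([np.cos(YAW),np.sin(YAW),0])
E
python3 - <<'E'
from p import *
print(C,up,env.tip_reach,env.current_tcp_rot(),env.current_time())
for s in(1,-1):
    Rg=ori(s*n,-up);Rp=ori(s*g,np.array([0,0,-1.]))
    for nm,p,R in(("pre",C+up*(D+.09),Rg),("grasp",C+up*D,Rg),("over",G+[0,0,.055+D+.13],Rp),("put",G+[0,0,.055+D],Rp)):
        q=planner.inverse_kinematics(tcp(p,R),rpy(R));print(s,nm,None if q is None else np.round(q,2),rpy(R))
E
```

```text
[0.52761178 0.26633697 0.0895451 ] [-0.42262943 -0.05200507  0.90480928] 0.178 [-3.14016160e+00  1.25996265e-04  3.22758913e-01] 0.1
1 pre [-0.02  0.26 -0.88  2.12  0.84  0.68 -1.35] [np.float64(2.70172794455352), np.float64(0.0), np.float64(1.6932320694655596)]
1 grasp [-0.31  0.38 -0.51  2.16  1.05  0.51 -1.54] [np.float64(2.70172794455352), np.float64(0.0), np.float64(1.6932320694655596)]
1 over [ 0.49  0.39 -0.69  1.71  0.27  1.14  0.1 ] [np.float64(3.141592653589793), np.float64(0.0), np.float64(1.9517963267948968)]
1 put [ 0.45  0.54 -0.65  1.86  0.41  0.88 -0.03] [np.float64(3.141592653589793), np.float64(0.0), np.float64(1.9517963267948968)]
-1 pre [ 0.11  0.32 -1.06  2.11  0.92  0.75  1.73] [np.float64(-2.701727944553519), np.float64(0.0), np.float64(-1.4483605841242337)]
-1 grasp [ 0.08  0.56 -1.07  2.13  1.28  0.81  1.44] [np.float64(-2.701727944553519), np.float64(0.0), np.float64(-1.4483605841242337)]
-1 over [-0.81  0.49  1.16  1.81 -0.49  1.17 -2.25] [np.float64(3.141592653589793), np.float64(0.0), np.float64(-1.1897963267948963)]
-1 put [-0.75  0.72  1.15  1.96 -0.79  1.01 -1.99] [np.float64(3.141592653589793), np.float64(0.0), np.float64(-1.1897963267948963)]
```

```bash
python3 - <<'E'
from p import *
R=ori(n,-up)
env.reach(tcp(C+up*(D+.1),R),rpy(R))
env.move_gripper(.5)
hit=env.move_straight(tcp(C+up*D,R),speed=.12,threshold=6)
print(hit,env.current_tcp_pos()-tcp(C+up*D,R),env.current_ft_force(),env.current_time())
d=get_image("scene");save(d,"s1.png",(330,100,480,270),3.5)
E
```

```text
False [-0.00013769  0.00024327  0.00039876] [-0.60534752 -0.26803814 -0.18404214] 5.1
```

View pics/s1.png

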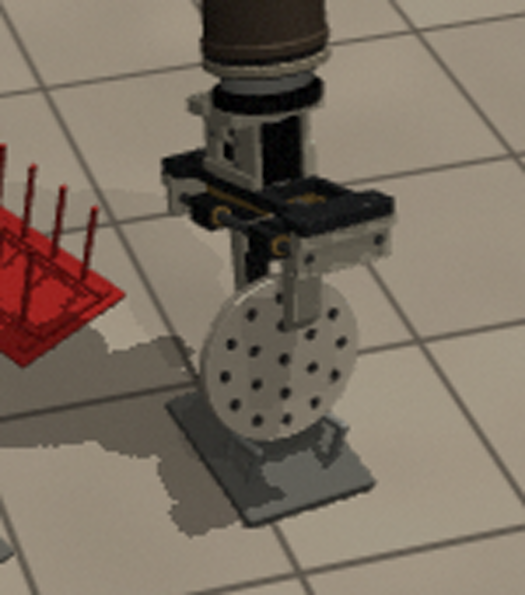

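The fingers straddle the top rim, with the front finger at crop (303,300), roughly centred on the plate. Next I'll grip and lift.

```bash
python3 - <<'E'
from p import *
R=ori(n,-up)
env.move_gripper(0,30)
print("grip",env.current_opening()*92,env.current_gripper_force(),env.current_ft_force().round(2))
env.move_straight(tcp(C+up*(D+.08),R),speed=.1)
p=C+up*(D+.08);p[2]+=.07
env.move_straight(tcp(p,R),speed=.15)
print("lift",env.current_opening()*92,env.current_gripper_force(),env.current_ft_force().round(2))
Rp=ori(g,np.array([0,0,-1.]))
env.reach(tcp(G+[0,0,.055+D+.12],Rp),rpy(Rp))
env.wait(.3)
print(env.current_opening()*92,env.current_time(),env.current_tcp_pos()-tcp(G+[0,0,.055+D+.12],Rp))
a=get_image("scene");b=get_image("top");np.save("a2.npy",a,allow_pickle=True);np.save("b2.npy",b,allow_pickle=True)
save(a,"s2.png",(230,110,370,290),3.3)
# plate face fit from scene depth, height band between tines and fingers
P=cloud(a).reshape(-1,3);v=P-G
m=(abs(v@np.r_[g[:2],0])<.03)&(abs(v@[-g[1],g[0],0])<.075)&(P[:,2]>.105)&(P[:,2]<.2)
im=a["image"].reshape(-1,3).astype(int);m&=(im.mean(1)>90)
Q=P[m]
for _ in range(4):
    c=Q.mean(0);k=np.linalg.svd(Q-c)[2][2];k*=np.sign(k[0]);Q=Q[abs((Q-c)@k)<.003]
l=(Q-G)@[-g[1],g[0],0]
print(len(Q),"n",k.round(3),"yaw",np.arctan2(k[1],k[0]),"face offset x",(c-G)@g,"y range",l.min(),l.max(),"zmin",Q[:,2].min())
E
```

```text
grip 12.301006977892106 29.998660683631897 [-0.08  0.19  1.4 ]
lift 11.48640384934436 29.998052716255188 [-0.1   0.04 -3.46]
11.523695026271318 8.8417 [-0.0001474   0.00098223  0.00025578]
20 n [0.933 0.346 0.099] yaw 0.35533699982453004 face offset x 0.0055438977950505 y range -0.06450076956346285 0.06249520299896706 zmin 0.12941243624040347
```

View pics/s2.png

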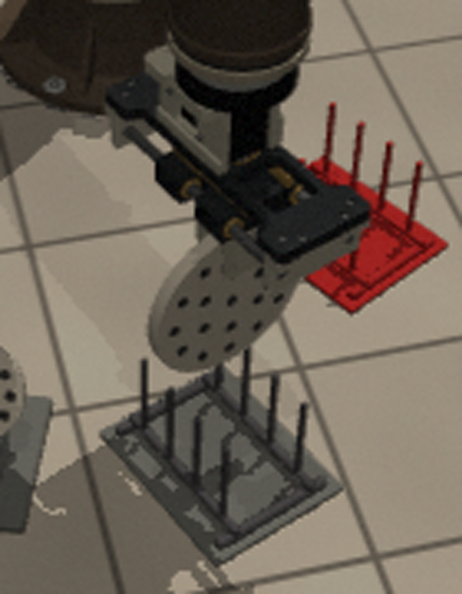

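The plate is held upright over the rack, with its lower rim at about crop (185,365). The brightness mask left too few points, so I'll refit from the saved data.

```bash
cat > f.py <<'E'
from p import *
def fit(a,lo,hi):
    P=cloud(a).reshape(-1,3);v=P-G;e=np.array([-g[1],g[0],0])
    Q=P[(abs(v@g-.006)<.012)&(abs(v@e)<.08)&(P[:,2]>lo)&(P[:,2]<hi)]
    for t in(.006,.004,.003,.003):
        c=Q.mean(0);k=np.linalg.svd(Q-c)[2][2];k*=np.sign(k[0]);Q=Q[abs((Q-c)@k)<t]
    h=np.cross([0,0,1],k);h/=np.linalg.norm(h);u=np.cross(k,h)
    ct,r=cv2.minEnclosingCircle(((Q-c)@np.c_[h,u]).astype(np.float32))
    o=c+ct[0]*h+ct[1]*u-.006*k
    print(len(Q),"n",k.round(3),"yaw",np.arctan2(k[1],k[0]).round(3),"centre",o.round(4),"in gap",((o-G)@g).round(4),((o-G)@e).round(4),(o-G)[2].round(4),"r",round(r,4))
if __name__=="__main__":
    fit(np.load("a2.npy",allow_pickle=True).item(),.115,.26)
E
python3 f.py
```

```text
960 n [0.927 0.376 0.005] yaw 0.386 centre [ 0.5476 -0.0432  0.1914] in gap -0.0001 -0.0018 0.1714 r 0.0672
```

```bash
python3 - <<'E'
from f import *
Rp=ori(g,np.array([0,0,-1.]));o=rpy(Rp);A=G+[0,0,.055+D]
print(env.move_straight(tcp(A+[0,0,.02],Rp),o,speed=.12,threshold=12),env.current_ft_force().round(2))
f0=env.current_ft_force()
print(env.move_straight(tcp(A-[0,0,.012],Rp),o,speed=.02,threshold=4),(env.current_ft_force()-f0).round(2),(env.current_tcp_pos()-tcp(A,Rp)).round(4),env.current_time())
a=get_image("scene");fit(a,.03,.13);save(a,"s3.png",(230,130,370,290),3.6)
E
```

```text
False [ 0.25 -0.04 -2.5 ]
True [-0.01  0.33  7.76] [0.     0.0001 0.0024] 10.8583
585 n [0.929 0.371 0.004] yaw 0.38 centre [ 0.5479 -0.0445  0.0785] in gap -0.0003 -0.0031 0.0585 r 0.0643
```

View pics/s3.png

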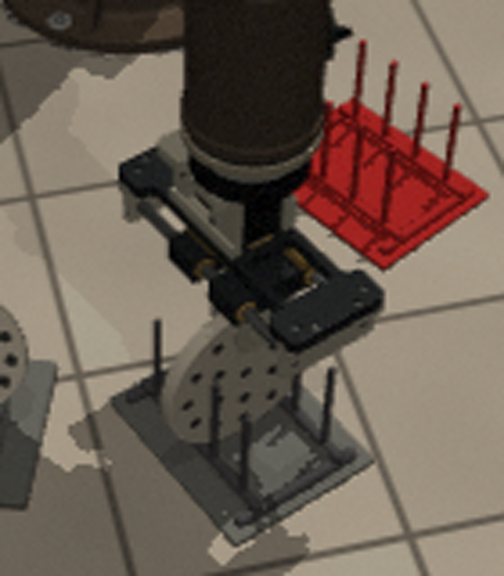

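Contact was felt 2 mm above nominal height. The plate is in the middle gap, with two tines in front of it at crop (215,420) and (330,400). I'll loosen the grip so it seats on both rails, then let go in small steps.

```bash
python3 - <<'E'
from f import *
Rp=ori(g,np.array([0,0,-1.]));o=rpy(Rp);A=G+[0,0,.055+D]
e=np.array([-g[1],g[0],0])
env.move_gripper(0,4);env.wait(.2)
p=env.current_tcp_pos()
print(env.move_straight(p+.002*e-[0,0,.003],o,speed=.01,threshold=5),env.current_ft_force().round(2))
fit(get_image("scene"),.03,.12)
for k in(.14,.16,.2,.3): env.move_gripper(k);env.wait(.1)
env.wait(.3);print(env.current_opening(),env.current_ft_force().round(2))
fit(get_image("scene"),.03,.12)
E
```

```text
False [ 0.28 -0.48  5.25]
542 n [0.93  0.367 0.005] yaw 0.376 centre [ 0.5497 -0.0484  0.0714] in gap -0.0001 -0.0074 0.0514 r 0.0623
0.294448579801361 [0.37 0.13 0.36]
526 n [ 0.93   0.368 -0.001] yaw 0.377 centre [ 0.549  -0.0473  0.0743] in gap -0.0003 -0.0062 0.0543 r 0.0617
```

```bash
python3 - <<'E'
from f import *
p=env.current_tcp_pos()
env.move_straight(p+[0,0,.06],speed=.08)
env.move_straight(p+[0,0,.2],speed=.2)
q=env.current_q();q[0]+=.7;env.set_joints(q);env.wait(.5)
a=get_image("scene");b=get_image("top")
fit(a,.03,.16);print(env.current_time(),env.current_ft_force().round(2))
x=cv2.resize(a["image"][180:300,190:360],None,fx=3,fy=3);y=cv2.resize(b["image"][130:250,200:370],None,fx=3,fy=3)
cv2.imwrite("pics/s4.png",x[:,:,::-1]);cv2.imwrite("pics/t4.png",y[:,:,::-1])
E
```

```text
936 n [0.929 0.371 0.005] yaw 0.38 centre [ 0.5468 -0.0419  0.0779] in gap -0.0003 -0.0003 0.0579 r 0.0665
17.6167 [-0.44  0.39 -0.27]
```

View pics/s4.png

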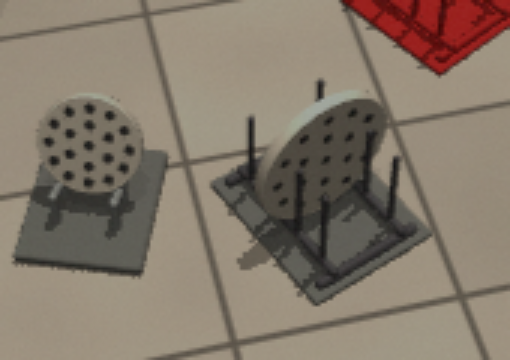

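View pics/t4.png

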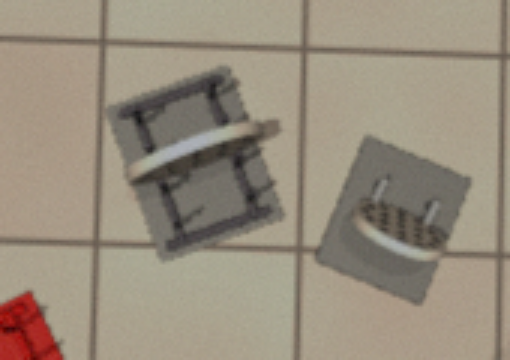

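The large plate stands upright in the middle gap, with two tines in front and two behind. It is centred and fully home at about 55–58 mm, and the small plate is still on its stand.

```bash
python3 -c "
from station import finish_job
print(finish_job())"
```

```text
the job is handed in; nothing more can be done
None
```

The large plate now stands upright in the middle gap of the dark rack, released and clear of the robot; the small plate was not touched, and I handed the job in at about 18 s of the 48 s allowed.

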